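Repack a deadbolt set in its moulded tray

TASK

Pack the deadbolt set back into its moulded tray, each part lying flat or upright on the floor of the bay shaped for it: the bolt with the rectangular faceplate lengthwise (either way round) in the long bay, the big keyed cylinder key face up in the bay end to end with it, the large thumb-turn bar up in the big square bay, and the box strike plate up in the oblong bay beside the pocket with the keys and screws. Leave the look-alikes from other locks (spring latch, slim threaded cylinder, small thumb-turn, flat lipped strike) where they lie on the bench.

Things in the scene. Friction and masses are not known exactly. Their poses are not given: they have to be found in the camera images.
- tray: Fixed grey-brown pulp tray 207 (x) x 183 (y) x 19 mm, floor 4 thick, walls 5, left or right of the parts, any yaw. Origin: centre of underside. Bays, clear x by y, centre in tray frame, mm: bolt 122x78 (-37.5,-47.5); cylinder 70x78 (63.5,-47.5); thumb-turn 90x90 (-53.5,41.5); strike 102x52 (47.5,22.5); pocket 102x33 (47.5,70), not used: keys and screws lie in it, below the rim.
- deadbolt: Steel deadbolt lying along its x, 100 mm long, 25 high, 0.18 kg. x -50 to 2 mm: flat-sided case 20 wide (y), 23 high: grip across it near x = -10. x 2 to 22: round collar 24. x 22 to 25.5: upright rectangular faceplate 57 wide (y), 25 high. Then the square-ended bolt, 25 wide, to x = 50. Origin: centre of its underside, z up.
- cylinder: The deadbolt's keyed cylinder, round, key face up: foot flange 52 mm diameter, 8 high; above it a straight barrel 46 mm diameter, 34 mm high in all; brass plug with keyway in the top. 0.25 kg. Grip the barrel. Origin: centre of its underside, z up.
- thumbturn: The deadbolt's large thumb-turn: flat round rose 70 mm diameter, 12 high; on it a bar 46 mm long (x), 10 thick (y), from 17 to 38 mm above the underside, fixed to the rose. 0.20 kg. Grip the bar across its thickness. Origin: centre of its underside, z up.
- boxstrike: The deadbolt's box strike: steel plate 70 (x) x 32 (y) x 4 mm on top of a black dust box 48 x 26 x 28 mm on which it stands, 32 mm high in all; dark rectangular mouth and two screw holes in the plate. 0.09 kg. Grip the plate's long edges, 32 mm apart. Origin: centre of its underside, z up.
- springlatch: Look-alike, leave: spring latch of a knob lock. Case 20 mm wide like the deadbolt's, but a round 27 mm head, no rectangular faceplate, and a short slanted tongue. x from -45 to +40 mm, 27 high. Origin: centre of its underside, z up.
- mortisecylinder: Look-alike, leave: slim threaded cylinder standing key face up, head 33 mm diameter, 32 high, no foot flange. Origin: centre of its underside, z up.
- smallturn: Look-alike, leave: small bathroom thumb-turn, rose 45 mm diameter, bar 24 mm long (x), 7 thick, 27 high in all. Origin: centre of its underside, z up.
- flatstrike: Look-alike, leave: flat strike plate 70 x 32 mm with a lip on its +y side, lying flat, 4 to 6 mm high, no dust box. Origin: centre of its underside, z up.

How it is judged:
By the outcome, as a careful person would: the job done as asked, in the order asked, and still so for the second after the job is handed in, with the robot touching nothing.
It also fails if it takes over 120 s, if anything falls off the work surface, if the arm or the gripper's body presses on something with over 40 N, if the wrist force passes 120 N, or if a joint passes its speed limit or range.

ROBOT

A 6-joint arm with a two-finger parallel gripper is mounted at the origin on the work surface. World frame = base frame: x ahead of the robot, y to its left, z up, the work surface at z = 0. Lengths are in m, angles in rad, forces in N, time in s.
With the tool pointing down it reaches from about 0.3 to 1 m from the base axis. Payload 5.1 kg.
Tool frame: the origin (TCP) lies at the very end of the fingers, on their centre line; the grasp point (between the pads) lies 19 mm behind it (robot.grip_depth is the distance from the TCP to the grasp point, in m); z points along the fingers, y is the line along which they close (so a half turn about z gives the same grasp; the last joint's range is limited). The gripper opens to 95 mm and grips with 3 to 60 N. Pads are 20 mm wide; open, the fingers measure 119 mm over their backs; the gripper's body (75 mm by 180 mm) begins 59 mm behind the grasp point.
Start: joints at [-1.289, 0.124, 1.65, -0, 1.367, -0.083], TCP at [0.232, -0.607, 0.215] pointing down, gripper open.
Joint ranges: [-2.61, 2.61], [-1.02, 2.33], [0.03, 2.71], [-1.35, 4.49], [0.32, 2.68], [-2.91, 2.91]. Speed limits (rad/s): [2.57, 2.57, 3.14, 3.14, 3.14, 3.14].

INTERFACE

Orientations are given as a unit quaternion [w, x, y, z].
In Python, from rig import robot gives the robot as it stands. The module is installed in compiled form; this text tells all that it offers.
- The arm moves only by the tool carry_out, never from a script. Its argument "targets" is a list of rows, each a list of 5 numbers: the shift along the tool's x, y, z in mm, then the turn about the tool's z in rad, then the closure in counts, from 0 (fully open) to 255 (shut). A call has 1 to 12 rows; each row is the pose to reach, as a shift and turn from the pose commanded when the call began, along the tool's axes at that moment; what a row does not reach only later rows make up. A row lasts 1/10 s, in which the tool goes at most 50 mm and 8.59 degrees, less where a joint would pass 70% of its speed; a pose out of reach is approached as far as the arm can. A call with a gripper value outside its range is refused whole. The fingers move at their own pace and stop on an object; "newtons" is the grip in N (left out, the last holds). Time passes only in rows, so rows that repeat a pose let the fingers close. It gives the time, the measured TCP pose, the force, the opening and the grip force at its end, in the units of the state.
- robot.state(): the state, without advancing time (a new reading comes with each control period).
- robot.capture(name): name is "side" or "top"; returns the picture (384x512x3 uint8, red, green, blue); there is no depth.
- robot.calibration(name): a dict with "camera_matrix" (3x3 intrinsics, pixels), "camera_from_world" (4x4, takes a point from world to camera coordinates). Camera axes: x right, y up, looking along -z (the intrinsics and any distortion apply to the point x, -y, -z); pixel columns grow to the right and rows downward; lengths in m; the calibration is good to about 2 mm. A picture is of the moment at which its call begins. calibration takes no time and is no camera call.
- robot.finish_job(): hands the job in; it is judged then, once.
The state is a dict: "t": time; "joint_pos": joint angles; "joint_vel": joint speeds; "joint_torque": joint torques, N m; "ee_pos": TCP position; "tool_rot": TCP orientation; "force": force on the tool from outside, world axes, zero at the start; "torque": the same for the moment, N m; "opening": opening from 0.0 (shut) to 1.0 (fully open); "gripper_force": force on a finger pad.
Only numpy, scipy, OpenCV 4.12 (cv2) and the standard library are available. Lean on these libraries where they do the work, as an engineer would, in place of code of your own. Each camera call takes 0.05 s, during which the arm holds its last target. There are 200 camera calls.

## Working session

There is one attempt and no reset: what is moved stays moved. The work goes in short steps, Python scripts to look and compute and a tool call to move; the robot and the scene stay as the last step left them, time stands still between calls to the robot, and variables do not carry over. Pictures are saved under pics/ and viewed, at most 14 in all, crops included, and the job is handed in when it is done.

Besides the shell and the picture viewer there is one more tool, called after "Call:" as name(argument=value, ...), one argument or row to a line, values as JSON. carry_out: Moves the arm, as the interface text tells. Its arguments: {"type":"object","properties":{"targets":{"type":"array","items":{"type":"array","items":{"type":"number"}}},"newtons":{"type":"number"}},"required":["targets"]}

```bash
mkdir -p pics; python3 - <<'E'
from rig import robot
import cv2,numpy as np
for n in("top","side"):
    im=robot.capture(n); cv2.imwrite(f"pics/{n}0.png",cv2.resize(im[:,:,::-1],(800,600),interpolation=cv2.INTER_CUBIC))
    np.save(n+"0.npy",im)
    c=robot.calibration(n);print({k:np.round(v,4).tolist() for k,v in c.items()})
s=robot.state();print(s)
E
```

```text
{'camera_matrix': [[350.3359, 0.0, 260.6383], [0.0, 350.3359, 189.6817], [0.0, 0.0, 1.0]], 'camera_from_world': [[0.0047, -1.0, 0.0034, 0.0006], [0.991, 0.0051, 0.1336, -0.5558], [-0.1336, 0.0027, 0.991, -0.7828], [0.0, 0.0, 0.0, 1.0]]}
{'camera_matrix': [[412.9473, 0.0, 250.4822], [0.0, 412.9473, 187.0079], [0.0, 0.0, 1.0]], 'camera_from_world': [[-0.7642, -0.6449, -0.0054, 0.4286], [0.4839, -0.5789, 0.6563, -0.2843], [-0.4264, 0.4989, 0.7545, -0.8139], [0.0, 0.0, 0.0, 1.0]]}
{'t': 0.1, 'joint_pos': array([-1.28860882e+00,  1.24409107e-01,  1.65154088e+00, -2.64503956e-05,
        1.36751231e+00, -8.26155459e-02]), 'joint_vel': array([-0.00024945, -0.00203056, -0.00148588, -0.00059734,  0.00136386,
        0.00145157]), 'joint_torque': array([ 1.77811244e-04, -4.18880403e+01, -3.61097288e+01,  7.75924372e-02,
        4.61541396e-02, -7.13372538e-05]), 'ee_pos': array([ 0.23168946, -0.6066761 ,  0.21352786]), 'tool_rot': array([-9.28880795e-04,  9.83409995e-01,  1.81394341e-01, -1.06013273e-04]), 'force': array([ 0.09417277, -0.60334348, -0.52671726]), 'torque': array([0.00031364, 0.00551802, 0.05526937]), 'gripper_force': 0.0, 'opening': 0.9992223744826544}
```

View pics/top0.png

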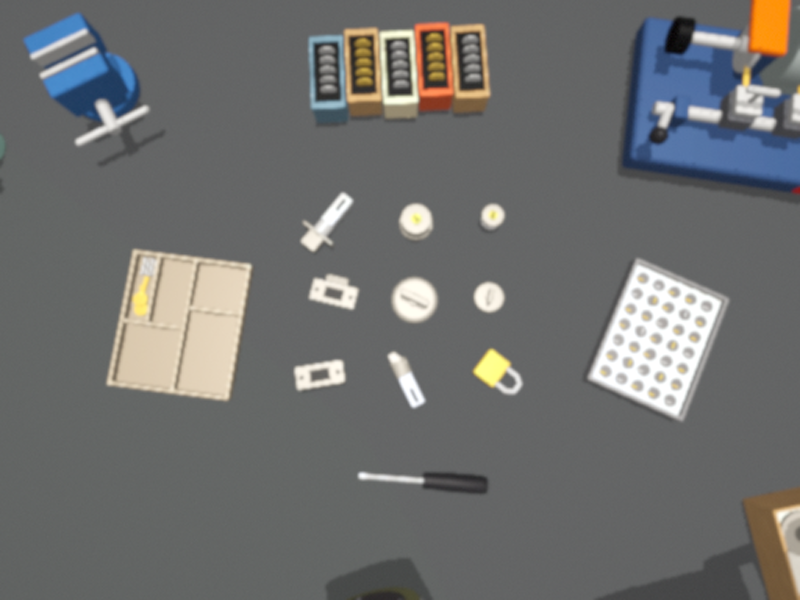

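View pics/side0.png

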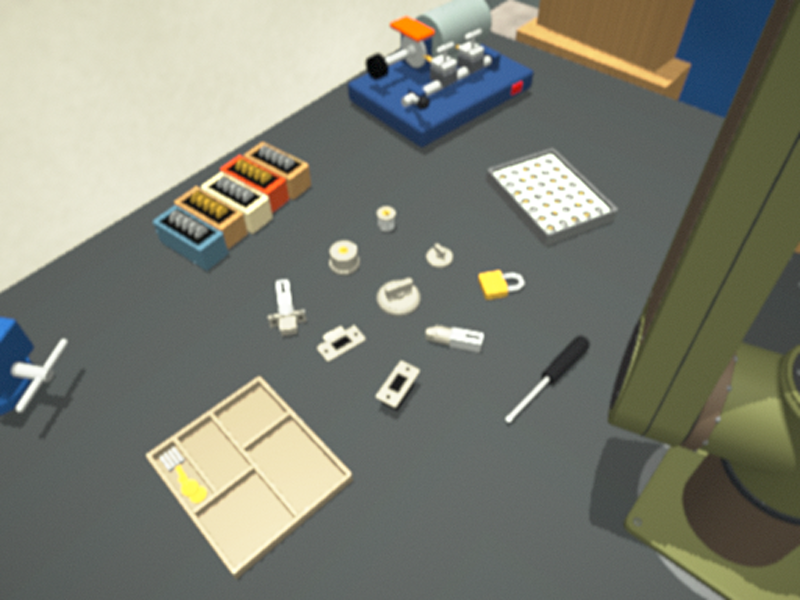

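The top view (800x600) shows the tray at left with corners (133,250), (250,265), (229,399) and (108,385). The pocket is upper left, so tray +x points up in the image.

| Part | Pixel |
|---|---|
| Deadbolt (faceplate lower left) | (327,222) |
| Cylinder | (416,219) |
| Large thumb-turn | (414,299) |
| Box strike (no lip) | (320,375) |

The look-alikes are the flat strike (334,291), slim cylinder (492,216), small turn (489,296) and spring latch (406,379).

```bash
cat > h.py <<'E'
from rig import robot
import cv2,numpy as np
def ray(n,u,v,z):
    c=robot.calibration(n);K=np.array(c["camera_matrix"]);T=np.array(c["camera_from_world"])
    d=np.linalg.inv(K)@[u,v,1]; d=T[:3,:3].T@(d*[1,-1,-1]); o=-T[:3,:3].T@T[:3,3]
    return o+d*(z-o[2])/d[2]
def mask(im,t=110):
    return (im.min(2)>t).astype(np.uint8)
E
python3 - <<'E'
from h import *
im=np.load("top0.npy")
g=cv2.cvtColor(im,cv2.COLOR_RGB2GRAY); print(g[200:380:40,170:330:20])
m=(g>110).astype(np.uint8)
cs,_=cv2.findContours(m,cv2.RETR_EXTERNAL,cv2.CHAIN_APPROX_NONE)
for c in cs:
    a=cv2.contourArea(c)
    (x,y),s,an=cv2.minAreaRect(c)
    if a<60 or not(60<x<340 and 115<y<270):continue
    print(int(a),np.round((x,y,*s,an),1),"z0",ray("top",x,y,0)[:2].round(4),"z.03",ray("top",x,y,.03)[:2].round(4))
    if a>4000:
        B=cv2.boxPoints(cv2.minAreaRect(c)); P=np.array([ray("top",*b,.019)[:2] for b in B]); print("tray",B.round(1).tolist(),P.round(4).tolist(),np.linalg.norm(np.diff(P,axis=0),axis=1))
cr=im[115:262,185:332,::-1]; cv2.imwrite("pics/crop.png",cv2.resize(cr,(588,588),interpolation=cv2.INTER_CUBIC))
E
```

```text
[[103 102 104 104 102 253 102 113]
 [103 229 166 102 102 103 103 242]
 [103 101 103 102 101 101 102 103]
 [102 102 102 102 101 101 102 101]
 [101 102 103 102  75 102 101 100]]
538 [204.  239.3  17.5  34.1  81. ] z0 [0.44   0.1386] z.03 [0.4402 0.1339]
437 [259.6 242.   40.7  12.6  65.2] z0 [0.4341 0.005 ] z.03 [0.4346 0.0051]
601 [319.9 239.1  33.2  22.2  36.9] z0 [ 0.4417 -0.1399] z.03 [ 0.4418 -0.1347]
340 [312.3 189.8  21.2  20.5  45. ] z0 [ 0.5613 -0.1232] z.03 [ 0.5572 -0.1186]
735 [265.  191.5  31.   30.   90. ] z0 [ 0.5563 -0.0074] z.03 [ 0.5524 -0.007 ]
557 [213.8 185.3  32.3  21.1  14. ] z0 [0.5709 0.1181] z.03 [0.5665 0.1141]
7114 [114.1 207.2  81.   93.7   9.5] z0 [0.5161 0.359 ] z.03 [0.5136 0.3465]
tray [[66.4000015258789, 246.6999969482422], [81.80000305175781, 154.3000030517578], [161.6999969482422, 167.60000610351562], [146.3000030517578, 260.1000061035156]] [[0.4213, 0.4568], [0.6424, 0.4369], [0.6106, 0.2421], [0.3915, 0.2686]] [0.2220498  0.19742616 0.22072362]
217 [315.  137.5  17.   16.   90. ] z0 [ 0.6931 -0.132 ] z.03 [ 0.6844 -0.1272]
439 [265.5 141.   24.   23.   90. ] z0 [ 0.6834 -0.0083] z.03 [ 0.675  -0.0078]
561 [210.1 143.   24.2  44.6  53.1] z0 [0.6774 0.1296] z.03 [0.6693 0.1252]
```

View pics/crop.png

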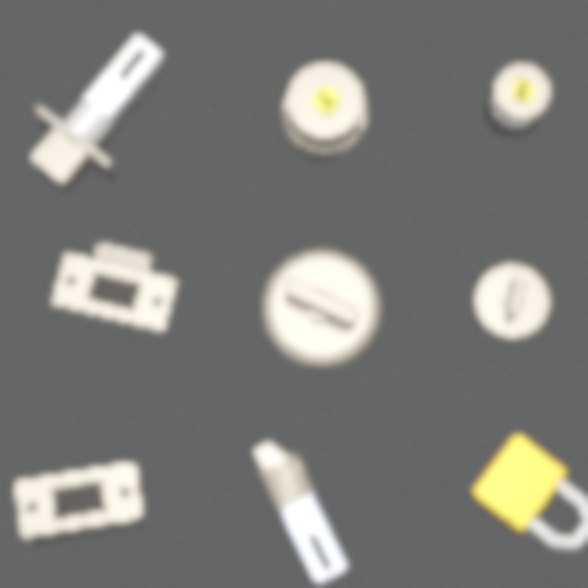

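The crop (4x, offset 185,115) shows these features:
- **Box strike:** plate centred at (80,501), holes at (32,507) and (124,494).
- **Deadbolt:** runs from bolt end (47,171) to case end (149,42).
- **Cylinder:** top centred at (325,100).
- **Thumb-turn:** rose at (322,307), bar running from about (287,293) to (353,327).

The threshold was too low (blur inflates sizes), so I'm remeasuring.

```bash
python3 - <<'E'
from h import *
im=np.load("top0.npy");g=cv2.cvtColor(im,cv2.COLOR_RGB2GRAY)
f=lambda U,V,z:ray("top",(U+.5)/4-.5+185,(V+.5)/4-.5+115,z)[:2]
def rep(n,a,b): d=b-a;print(n,((a+b)/2).round(4),"len",np.linalg.norm(d).round(4),"yaw",np.arctan2(d[1],d[0]).round(3))
rep("bolt case->tip",f(149,42,.023),f(47,171,.025))
rep("strike holes",f(32,507,.032),f(124,494,.032)); print(f(80,501,.032))
print("cyl",f(325,100,.034),"rose",f(322,307,.012)); rep("bar",f(287,293,.03),f(353,327,.03))
for t in(140,170):
  cs,_=cv2.findContours((g>t).astype(np.uint8),cv2.RETR_EXTERNAL,cv2.CHAIN_APPROX_NONE)
  for c in cs:
    r=cv2.minAreaRect(c);(x,y),s,an=r
    if cv2.contourArea(c)<90 or not(60<x<280 and 115<y<250):continue
    P=np.array([ray("top",*b,.019 if s[0]>60 else .032)[:2] for b in cv2.boxPoints(r)]); d=np.diff(P,axis=0)
    print(t,np.round((x,y,*s,an),1),P.mean(0).round(4),np.linalg.norm(d,axis=1).round(4),np.arctan2(d[:,1],d[:,0]).round(3))
    if s[0]>60:print(P.round(4).tolist())
a=cv2.resize(im[175:208,248:282,::-1],None,fx=8,fy=8,interpolation=cv2.INTER_CUBIC)
a=np.clip((a.astype(float)-130)*2,0,255).astype(np.uint8)
b=cv2.resize(im[145:262,66:162,::-1],None,fx=4,fy=4,interpolation=cv2.INTER_CUBIC)
b=np.clip((b.astype(float)-60)*1.3,0,255).astype(np.uint8)
s=np.load("side0.npy");c=np.clip((cv2.resize(s[175:203,238:272,::-1],None,fx=8,fy=8,interpolation=cv2.INTER_CUBIC).astype(float)-90)*1.5,0,255).astype(np.uint8)
o=np.zeros((500,680,3),np.uint8);o[:a.shape[0],:a.shape[1]]=a;o[:b.shape[0],290:290+b.shape[1]]=b;o[270:270+c.shape[0],:c.shape[1]]=c
cv2.imwrite("pics/c2.png",o)
E
```

```text
bolt case->tip [0.6756 0.1285] len 0.1007 yaw 2.509
strike holes [0.4391 0.1333] len 0.0535 yaw -1.427
[0.43877806 0.13217842]
cyl [ 0.67729788 -0.00863893] rose [ 0.55508434 -0.00756537]
bar [ 0.551  -0.0061] len 0.0438 yaw -2.045
140 [204.  239.3  15.8  32.3  81.3] [0.4401 0.1336] [0.0746 0.0364 0.0741] [-1.414 -2.968  1.727]
140 [259.6 242.   38.9  11.   64.5] [0.4349 0.0052] [0.0254 0.0892 0.0251] [-1.123 -2.69   2.012]
140 [265.  191.5  29.   28.   90. ] [ 0.5524 -0.007 ] [0.0663 0.0689 0.0656] [-1.565  3.139  1.576]
140 [213.6 185.4  30.6  19.4  14. ] [0.5661 0.1143] [0.0461 0.0727 0.046 ] [-0.215 -1.813  2.915]
140 [114.1 207.   79.4  91.7   9.5] [0.5168 0.3511] [0.2174 0.1934 0.2161] [-0.09  -1.732  3.021]
[[0.4236, 0.4546], [0.6401, 0.4351], [0.609, 0.2443], [0.3944, 0.2702]]
140 [265.5 141.   22.   21.   90. ] [ 0.6746 -0.0078] [0.0506 0.0543 0.0502] [-1.565  3.14   1.576]
140 [207.1 140.3  22.8  42.5  26.6] [0.6758 0.1323] [0.1037 0.0559 0.1033] [-0.427 -2.04   2.707]
170 [204.1 239.3  15.3  31.7  80.9] [0.4401 0.1333] [0.0731 0.0351 0.0727] [-1.408 -2.962  1.733]
170 [259.5 242.   38.    9.8  63.4] [0.4348 0.0055] [0.0228 0.0871 0.0225] [-1.103 -2.67   2.032]
170 [264.5 191.5  27.   27.   90. ] [ 0.5523 -0.0058] [0.0639 0.0641 0.0632] [-1.565  3.14   1.576]
170 [213.7 185.3  29.6  18.2  14. ] [0.5664 0.1142] [0.0432 0.0703 0.0431] [-0.215 -1.813  2.915]
170 [114.3 207.5  78.1  90.8   9.6] [0.5157 0.3505] [0.2151 0.19   0.2138] [-0.093 -1.735  3.018]
[[0.4237, 0.4527], [0.6378, 0.4327], [0.6067, 0.2452], [0.3945, 0.2715]]
170 [266.3 140.2  20.5  18.4  45. ] [ 0.6764 -0.0096] [0.045  0.05   0.0447] [-0.764 -2.369  2.371]
170 [210.1 142.9  20.1  41.8  51.6] [0.6693 0.1249] [0.1008 0.0498 0.1002] [-0.872 -2.474  2.264]
```

View pics/c2.png

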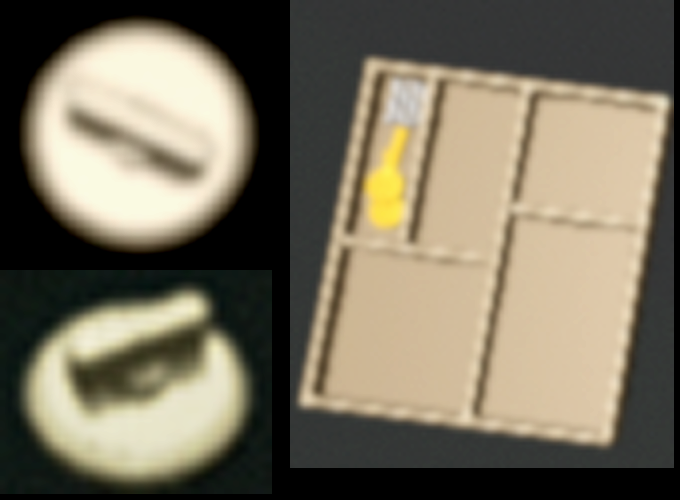

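The contrast crop shows the thumb-turn bar's top midline from (76,96) to (206,155) at 8x. The tray rim corners at 4x are (368,60), (669,97), (610,443) and (301,404).

```bash
python3 - <<'E'
from h import *
f=lambda U,V,z,s,u,v:ray("top",(U+.5)/s-.5+u,(V+.5)/s-.5+v,z)[:2]
a,b=f(76,96,.038,8,248,175),f(206,155,.038,8,248,175);d=b-a
print("bar",(a+b)/2,np.linalg.norm(d),np.arctan2(d[1],d[0]))
print("rose",f(139,133,.012,8,248,175))
P=np.array([f(U-290,V,.019,4,66,145) for U,V in((368,60),(669,97),(610,443),(301,404))])
print(P.round(4),np.linalg.norm(P-np.roll(P,-1,0),axis=1))
Q=np.array([[103.5,91.5],[103.5,-91.5],[-103.5,-91.5],[-103.5,91.5]])/1e3
c=P.mean(0);U,_,V=np.linalg.svd((P-c).T@Q);R=U@V;print("tray",c,"yaw",np.arctan2(R[1,0],R[0,0]),(P-c-Q@R.T).round(4).tolist())
for n,x,y in(("bolt",-37.5,-47.5),("cyl",63.5,-47.5),("turn",-53.5,41.5),("strike",47.5,22.5)):print(n,(c+R@[x/1e3,y/1e3]).round(4))
T=np.array(robot.calibration("top")["camera_from_world"]);print(-T[:3,:3].T@T[:3,3])
# side check of tray (800x600 px)
for p in((260,378),(351,474),(237,575),(148,457)):print(ray("side",p[0]*.64-.2,p[1]*.64-.2,.019)[:2].round(4))
print(ray("side",397*.64,383*.64,.032))
E
```

```text
bar [ 0.55437063 -0.00726962] 0.041759332801150864 -1.9953295483155156
rose [ 0.55553811 -0.00711165]
[[0.6293 0.4279]
 [0.6076 0.2452]
 [0.4022 0.2708]
 [0.4239 0.4523]] [0.18398743 0.20690461 0.18284112 0.20690961]
tray [0.51573912 0.34905337] yaw -0.11993576005512745 [[-0.0001, 0.0004], [0.0, -0.0006], [0.0002, 0.0002], [-0.0001, 0.0]]
bolt [0.4728 0.3064]
cyl [0.5731 0.2943]
turn [0.4676 0.3967]
strike [0.5656 0.3657]
[0.44618411 0.00559804 0.85001413]
[0.6016 0.2468]
[0.4008 0.2712]
[0.4178 0.4495]
[0.6224 0.4261]
[0.43822664 0.13277991 0.032     ]
```

```bash
cat > go.py <<'E'
import sys
from h import *
from scipy.spatial.transform import Rotation as Ro
x,y,z,psi=map(float,sys.argv[1:5]); s=robot.state(); q=s["tool_rot"]
R=Ro.from_quat([q[1],q[2],q[3],q[0]]).as_matrix(); p0=np.arctan2(R[1,0],R[0,0])
d=R.T@(np.array([x,y,z])-s["ee_pos"])*1e3
print("t",s["t"],"pos",s["ee_pos"].round(4),"psi",p0.round(3),"ROW",d.round(1),round(-((psi-p0+np.pi)%(2*np.pi)-np.pi),3),"F",s["force"].round(1),"op",round(s["opening"]*95,1))
E
python3 go.py 0.684 0.122 0.12 -0.632
```

```text
t 0.1 pos [ 0.2317 -0.6067  0.2135] psi 0.365 ROW [ 682.5 -519.2   94.6] 0.997 F [ 0.1 -0.6 -0.5] op 94.9
```

Call:
carry_out(
  targets=[
    [682, -519, 94, 0.997, 110],
    [682, -519, 94, 0.997, 110],
    [682, -519, 94, 0.997, 110],
    [682, -519, 94, 0.997, 110],
    [682, -519, 94, 0.997, 110],
    [682, -519, 94, 0.997, 110],
    [682, -519, 94, 0.997, 110],
    [682, -519, 94, 0.997, 110],
    [682, -519, 94, 0.997, 110],
    [682, -519, 94, 0.997, 110],
    [682, -519, 94, 0.997, 110],
    [682, -519, 94, 0.997, 110],
  ],
  newtons=25,
)

```text
t: 1.3
ee_pos: [0.5423, -0.1061, 0.1498]
tool_rot: [0.0, 0.95, -0.311, -0.0]
force: [0.6, 0.2, 0.0]
opening: 0.571
gripper_force: 0.0
```

```bash
python3 go.py 0.684 0.122 0.12 -0.632
```

```text
t 1.3 pos [ 0.5423 -0.1061  0.1498] psi -0.632 ROW [ -20.4 -267.7   29.7] -0.0 F [0.6 0.2 0. ] op 54.3
```

Call:
carry_out(
  targets=[
    [-20, -260, 30, 0, 110],
    [-20, -260, 30, 0, 110],
    [-20, -260, 30, 0, 110],
    [-20, -260, 30, 0, 110],
    [-20, -260, 30, 0, 110],
    [-20, -260, 30, 0, 110],
    [-20, -260, 30, 0, 110],
    [-20, -260, 30, 0, 110],
  ],
)

```text
t: 2.1
ee_pos: [0.6787, 0.1125, 0.1198]
tool_rot: [0.001, 0.95, -0.311, -0.001]
force: [0.6, -0.1, 0.4]
opening: 0.566
gripper_force: 0.0
```

```bash
python3 go.py 0.684 0.122 0.007 -0.632; python3 - <<'E'
from h import *
im=robot.capture("top");s=robot.capture("side")
o=np.hstack([cv2.resize(x,(400,400),interpolation=cv2.INTER_CUBIC) for x in(im[100:200,160:260,::-1],s[140:240,130:230,::-1])])
cv2.imwrite("pics/a1.png",o)
E
```

```text
t 2.1 pos [0.6787 0.1125 0.1198] psi -0.632 ROW [ -1.2 -10.9 112.7] -0.0 F [ 0.6 -0.1  0.4] op 53.8
```

View pics/a1.png

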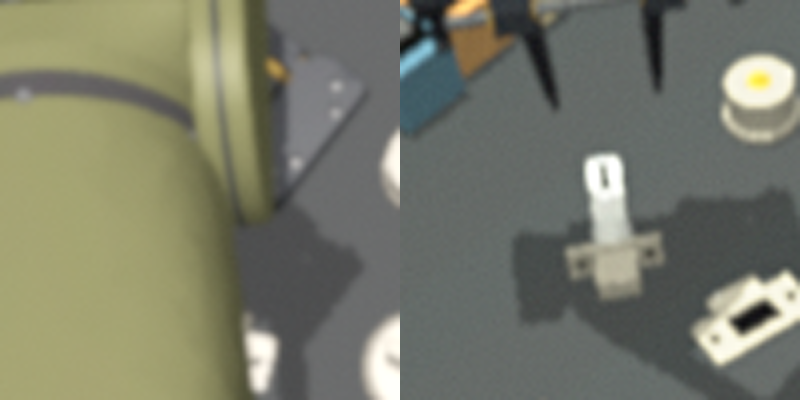

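The side crop shows the fingers open above the deadbolt's case (case top at about (605,175), faceplate at (615,258)). The top view is hidden by the arm. I'm going down in line with the case.

Call:
carry_out(
  targets=[
    [-1, -11, 30, 0, 110],
    [-1, -11, 60, 0, 110],
    [-1, -11, 85, 0, 110],
    [-1, -11, 100, 0, 110],
    [-1, -11, 108, 0, 110],
    [-1, -11, 112, 0, 110],
    [-1, -11, 112, 0, 110],
  ],
)

```text
t: 2.9
ee_pos: [0.6855, 0.1226, 0.0089]
tool_rot: [-0.0, 0.95, -0.311, 0.0]
force: [0.6, 0.3, -0.5]
opening: 0.57
gripper_force: 0.0
```

```bash
python3 go.py 0.684 0.122 0.007 -0.632; python3 - <<'E'
from h import *
s=robot.capture("side")
cv2.imwrite("pics/a2.png",cv2.resize(s[140:240,130:230,::-1],(500,500),interpolation=cv2.INTER_CUBIC))
E
```

```text
t 2.9 pos [0.6855 0.1226 0.0089] psi -0.633 ROW [-0.9  1.4  1.9] -0.001 F [ 0.6  0.3 -0.5] op 54.1
```

View pics/a2.png

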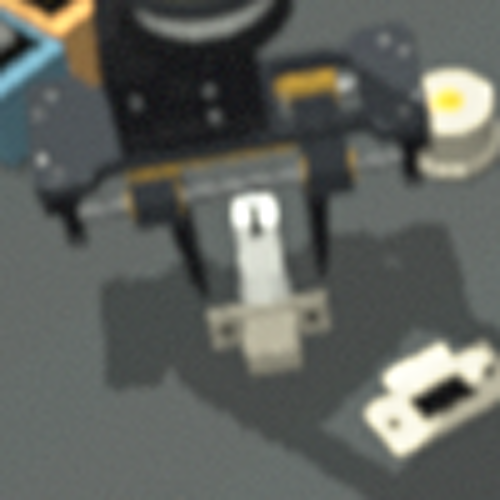

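The fingers straddle the case, with tips at about (200,295) and (322,275), behind the faceplate. I'm closing the grip and lifting.

Call:
carry_out(
  targets=[
    [0, 0, 1, 0, 215],
    [0, 0, 1, 0, 215],
    [0, 0, 1, 0, 215],
    [0, 0, 1, 0, 230],
    [0, 0, 1, 0, 230],
    [0, 0, 1, 0, 230],
    [0, 0, -20, 0, 230],
    [0, 0, -50, 0, 230],
    [0, 0, -60, 0, 230],
    [0, 0, -60, 0, 230],
  ],
  newtons=30,
)

```text
t: 3.95
ee_pos: [0.6865, 0.1231, 0.0704]
tool_rot: [-0.001, 0.95, -0.311, 0.002]
force: [0.3, 0.4, -2.1]
opening: 0.21
gripper_force: 29.9
```

```bash
python3 - <<'E'
import numpy as np
# grip is 11mm toward case from centre; tool x points to case; bay centre + 11mm along psi
psi=-.12; print(np.array([.4728,.3064])+.011*np.array([np.cos(psi),np.sin(psi)]))
E
python3 go.py 0.4837 0.3051 0.068 -0.12
```

```text
[0.48372089 0.30508317]
t 3.95 pos [0.6865 0.1231 0.0704] psi -0.632 ROW [-271.2  -27.     1.6] -0.512 F [ 0.3  0.4 -2.1] op 19.9
```

Call:
carry_out(
  targets=[
    [-271, -27, 0, -0.512, 230],
    [-271, -27, 0, -0.512, 230],
    [-271, -27, 0, -0.512, 230],
    [-271, -27, 0, -0.512, 230],
    [-271, -27, 0, -0.512, 230],
    [-271, -27, 0, -0.512, 230],
    [-271, -27, 0, -0.512, 230],
    [-271, -27, 0, -0.512, 230],
    [-271, -27, 0, -0.512, 230],
  ],
)

```text
t: 4.85
ee_pos: [0.4829, 0.304, 0.0676]
tool_rot: [0.0, 0.998, -0.061, -0.0]
force: [-0.4, -0.5, -2.1]
opening: 0.205
gripper_force: 29.9
```

```bash
python3 go.py 0.4845 0.305 0.0125 -0.12; python3 - <<'E'
from h import *
s=robot.capture("side")
cv2.imwrite("pics/a3.png",cv2.resize(s[210:380,70:240,::-1],(560,560),interpolation=cv2.INTER_CUBIC))
E
```

```text
t 4.85 pos [0.4829 0.304  0.0676] psi -0.121 ROW [ 1.5 -1.2 55.1] -0.001 F [-0.4 -0.5 -2.1] op 19.5
```

View pics/a3.png

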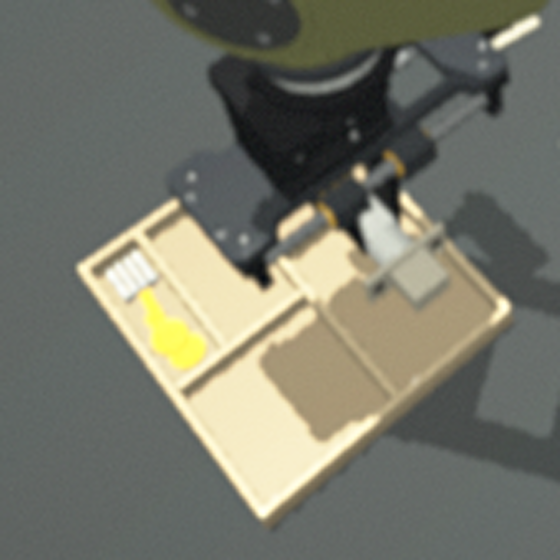

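The deadbolt hangs level over the long bay, lined up with it (faceplate near (405,260)). I'm lowering it.

Call:
carry_out(
  targets=[
    [1, -1, 30, 0, 230],
    [1, -1, 45, 0, 230],
    [1, -1, 52, 0, 230],
    [1, -1, 54, 0, 230],
    [1, -1, 55, 0, 230],
    [1, -1, 55, 0, 230],
  ],
)

```text
t: 5.5
ee_pos: [0.4842, 0.3059, 0.0141]
tool_rot: [-0.0, 0.998, -0.06, 0.001]
force: [-0.6, -0.4, -1.7]
opening: 0.21
gripper_force: 29.9
```

```bash
python3 go.py 0.4845 0.305 0.0125 -0.12
```

```text
t 5.5 pos [0.4842 0.3059 0.0141] psi -0.12 ROW [0.4 0.9 1.6] -0.0 F [-0.6 -0.4 -1.7] op 20.0
```

Call:
carry_out(
  targets=[
    [0, 0, 1, 0, 230],
    [0, 0, 2, 0, 230],
    [0, 0, 2, 0, 230],
  ],
)

```text
t: 5.8
ee_pos: [0.4836, 0.3058, 0.0115]
tool_rot: [-0.0, 0.998, -0.06, 0.0]
force: [-0.2, -0.0, -2.3]
opening: 0.209
gripper_force: 29.9
```

Call:
carry_out(
  targets=[
    [0, 0, 1, 0, 230],
    [0, 0, 1, 0, 230],
    [0, 0, 1.5, 0, 230],
    [0, 0, 1.5, 0, 230],
  ],
)

```text
t: 6.2
ee_pos: [0.4837, 0.3059, 0.0114]
tool_rot: [0.0, 0.998, -0.06, -0.0]
force: [-4.5, -3.1, 8.6]
opening: 0.21
gripper_force: 29.9
```

Call:
carry_out(
  targets=[
    [0, 0, 0, 0, 140],
    [0, 0, 0, 0, 140],
    [0, 0, 0, 0, 140],
    [0, 0, -30, 0, 140],
    [0, 0, -70, 0, 100],
    [0, 0, -100, 0, 100],
    [0, 0, -100, 0, 100],
  ],
)

```text
t: 6.9
ee_pos: [0.4869, 0.3075, 0.1156]
tool_rot: [-0.003, 0.998, -0.06, 0.005]
force: [0.4, -0.0, 0.6]
opening: 0.599
gripper_force: 0.0
```

```bash
python3 go.py 0.677 -0.0086 0.11 -0.12
```

```text
t 6.9 pos [0.4869 0.3075 0.1156] psi -0.12 ROW [226.5 291.    5.9] -0.0 F [ 0.4 -0.   0.6] op 56.9
```

Call:
carry_out(
  targets=[
    [226, 291, 5, 0, 40],
    [226, 291, 5, 0, 40],
    [226, 291, 5, 0, 40],
    [226, 291, 5, 0, 40],
    [226, 291, 5, 0, 40],
    [226, 291, 5, 0, 40],
    [226, 291, 5, 0, 40],
    [226, 291, 5, 0, 40],
    [226, 291, 5, 0, 40],
    [226, 291, 5, 0, 40],
  ],
)

```text
t: 7.9
ee_pos: [0.6721, -0.0098, 0.1035]
tool_rot: [-0.0, 0.998, -0.06, -0.001]
force: [1.2, 0.2, 0.1]
opening: 0.846
gripper_force: 0.0
```

```bash
python3 go.py 0.677 -0.0086 0.016 -0.12;python3 - <<'E'
from h import *
s=robot.capture("side");t=robot.capture("top")
o=np.hstack([cv2.resize(x,(400,400),interpolation=cv2.INTER_CUBIC) for x in(s[235:365,90:220,::-1],t[145:265,60:180,::-1])])
cv2.imwrite("pics/a4.png",o)
E
```

```text
t 7.9 pos [ 0.6721 -0.0098  0.1035] psi -0.12 ROW [ 4.9 -1.7 87.5] -0.0 F [1.2 0.2 0.1] op 80.4
```

View pics/a4.png

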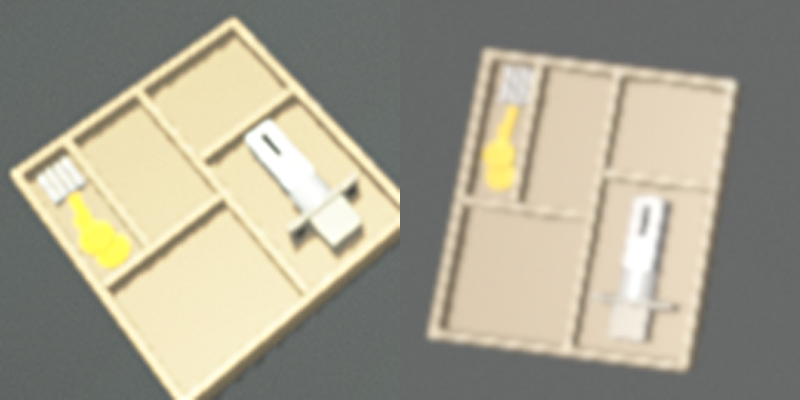

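Both views show the deadbolt lying inside the long bay, clear of all its walls. Next is the cylinder.

Call:
carry_out(
  targets=[
    [5, -2, 30, 0, 40],
    [5, -2, 60, 0, 40],
    [5, -2, 75, 0, 40],
    [5, -2, 83, 0, 40],
    [5, -2, 86, 0, 40],
    [5, -2, 86, 0, 40],
    [5, -2, 86, 0, 40],
  ],
)

```text
t: 8.7
ee_pos: [0.6793, -0.0089, 0.0204]
tool_rot: [0.0, 0.998, -0.06, 0.001]
force: [-0.4, -0.7, 0.9]
opening: 0.844
gripper_force: 0.0
```

```bash
python3 go.py 0.677 -0.0086 0.016 -0.12
```

```text
t 8.7 pos [ 0.6793 -0.0089  0.0204] psi -0.12 ROW [-2.3 -0.   4.4] -0.0 F [-0.4 -0.7  0.9] op 80.1
```

Call:
carry_out(
  targets=[
    [-2, 0, 4, 0, 40],
    [-2, 0, 4.5, 0, 40],
    [-2, 0, 4.5, 0, 160],
    [-2, 0, 4.5, 0, 160],
    [-2, 0, 4.5, 0, 160],
    [-2, 0, 4.5, 0, 160],
    [-2, 0, 4.5, 0, 160],
    [-2, 0, 4.5, 0, 160],
  ],
  newtons=40,
)

```text
t: 9.5
ee_pos: [0.6762, -0.0086, 0.0143]
tool_rot: [-0.0, 0.998, -0.06, 0.0]
force: [-0.0, -0.1, 0.4]
opening: 0.475
gripper_force: 40.0
```

Call:
carry_out(
  targets=[
    [0, 0, -20, 0, 160],
    [0, 0, -50, 0, 160],
    [0, 0, -60, 0, 160],
    [0, 0, -60, 0, 160],
  ],
)

```text
t: 9.9
ee_pos: [0.6775, -0.0088, 0.0761]
tool_rot: [0.0, 0.998, -0.06, 0.002]
force: [0.3, 0.2, -3.4]
opening: 0.477
gripper_force: 40.0
```

```bash
python3 go.py 0.5731 0.2943 0.072 -0.12
```

```text
t 9.9 pos [ 0.6775 -0.0088  0.0761] psi -0.12 ROW [-140.  -288.4    3.6] -0.0 F [ 0.3  0.2 -3.4] op 45.3
```

Call:
carry_out(
  targets=[
    [-140, -288, 0, 0, 160],
    [-140, -288, 0, 0, 160],
    [-140, -288, 0, 0, 160],
    [-140, -288, 0, 0, 160],
    [-140, -288, 0, 0, 160],
    [-140, -288, 0, 0, 160],
    [-140, -288, 0, 0, 160],
    [-140, -288, 0, 0, 160],
    [-140, -288, 0, 0, 160],
    [-140, -288, 0, 0, 160],
  ],
)

```text
t: 10.9
ee_pos: [0.5716, 0.2927, 0.0731]
tool_rot: [0.001, 0.998, -0.061, -0.001]
force: [0.9, -0.1, -3.3]
opening: 0.477
gripper_force: 40.0
```

```bash
python3 go.py 0.5731 0.2943 0.0195 -0.12
```

```text
t 10.9 pos [0.5716 0.2927 0.0731] psi -0.121 ROW [ 1.3 -1.8 53.6] -0.001 F [ 0.9 -0.1 -3.3] op 45.3
```

Call:
carry_out(
  targets=[
    [1, -1, 30, 0, 160],
    [1, -1, 44, 0, 160],
    [1, -1, 51, 0, 160],
    [1, -1, 53, 0, 160],
    [1, -1, 53, 0, 160],
    [1, -1, 53, 0, 160],
  ],
)

```text
t: 11.5
ee_pos: [0.5737, 0.2951, 0.0224]
tool_rot: [-0.0, 0.998, -0.06, 0.001]
force: [-0.1, 0.2, -3.2]
opening: 0.48
gripper_force: 40.0
```

```bash
python3 go.py 0.5731 0.2943 0.0185 -0.12
```

```text
t 11.5 pos [0.5737 0.2951 0.0224] psi -0.12 ROW [-0.5  0.8  3.9] -0.0 F [-0.1  0.2 -3.2] op 45.6
```

Call:
carry_out(
  targets=[
    [-0.5, 1, 2, 0, 160],
    [-0.5, 1, 3, 0, 160],
    [-0.5, 1, 3.5, 0, 160],
    [-0.5, 1, 3.5, 0, 160],
  ],
)

```text
t: 11.9
ee_pos: [0.5724, 0.2941, 0.0183]
tool_rot: [-0.0, 0.998, -0.06, 0.0]
force: [-1.1, -1.6, -0.8]
opening: 0.475
gripper_force: 40.0
```

Call:
carry_out(
  targets=[
    [0, 0, 0.5, 0, 160],
    [0, 0, 0.5, 0, 160],
    [0, 0, 0.5, 0, 116],
    [0, 0, 0.5, 0, 116],
    [0, 0, 0.5, 0, 116],
    [0, 0, -10, 0, 116],
    [0, 0, -40, 0, 116],
    [0, 0, -80, 0, 116],
    [0, 0, -100, 0, 116],
    [0, 0, -100, 0, 116],
  ],
)

```text
t: 12.9
ee_pos: [0.5753, 0.2952, 0.1235]
tool_rot: [-0.002, 0.998, -0.06, 0.004]
force: [0.6, 0.7, 0.8]
opening: 0.548
gripper_force: 0.0
```

```bash
python3 go.py 0.5548 -0.0072 0.11 1.146
```

```text
t 12.9 pos [0.5753 0.2952 0.1235] psi -0.12 ROW [ 15.9 302.8  12.2] -1.266 F [0.6 0.7 0.8] op 52.0
```

Call:
carry_out(
  targets=[
    [16, 303, 10, -1.266, 148],
    [16, 303, 10, -1.266, 148],
    [16, 303, 10, -1.266, 148],
    [16, 303, 10, -1.266, 148],
    [16, 303, 10, -1.266, 148],
    [16, 303, 10, -1.266, 148],
    [16, 303, 10, -1.266, 148],
    [16, 303, 10, -1.266, 148],
    [16, 303, 10, -1.266, 148],
    [16, 303, 10, -1.266, 148],
    [16, 303, 10, -1.266, 148],
    [16, 303, 10, -1.266, 148],
  ],
)

```text
t: 14.1
ee_pos: [0.5515, -0.0085, 0.1072]
tool_rot: [-0.0, 0.841, 0.542, -0.0]
force: [0.5, -0.4, -0.9]
opening: 0.419
gripper_force: 0.0
```

```bash
python3 go.py 0.5548 -0.0072 0.017 1.146;python3 - <<'E'
from h import *
s=robot.capture("side");t=robot.capture("top")
o=np.hstack([cv2.resize(x,(400,400),interpolation=cv2.INTER_CUBIC) for x in(s[235:365,90:220,::-1],s[130:230,205:305,::-1])])
cv2.imwrite("pics/a5.png",o)
E
```

```text
t 14.1 pos [ 0.5515 -0.0085  0.1072] psi 1.145 ROW [ 2.6  2.5 90.2] -0.001 F [ 0.5 -0.4 -0.9] op 39.8
```

View pics/a5.png

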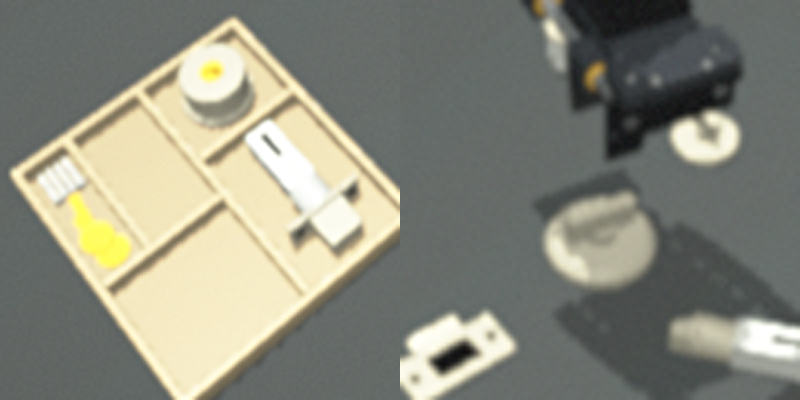

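The left crop shows the cylinder upright in its bay, with the plug face at (213,72). The right crop shows the pads parallel to the thumb-turn bar at (600,215). I'm going down.

Call:
carry_out(
  targets=[
    [2, 2, 30, 0, 148],
    [2, 2, 60, 0, 148],
    [2, 2, 78, 0, 148],
    [2, 2, 86, 0, 148],
    [2, 2, 88, 0, 148],
    [2, 2, 88, 0, 148],
    [2, 2, 88, 0, 148],
  ],
)

```text
t: 14.9
ee_pos: [0.5556, -0.0079, 0.0212]
tool_rot: [0.001, 0.84, 0.542, 0.001]
force: [-0.1, -1.1, 0.3]
opening: 0.419
gripper_force: 0.0
```

```bash
python3 go.py 0.5548 -0.0072 0.017 1.146
```

```text
t 14.9 pos [ 0.5556 -0.0079  0.0212] psi 1.146 ROW [ 0.3 -1.   4.2] -0.0 F [-0.1 -1.1  0.3] op 39.8
```

Call:
carry_out(
  targets=[
    [0, -1, 3, 0, 148],
    [0, -1, 3.5, 0, 180],
    [0, -1, 3.5, 0, 245],
    [0, -1, 3.5, 0, 245],
    [0, -1, 3.5, 0, 245],
    [0, -1, 3.5, 0, 245],
    [0, -1, 3.5, 0, 245],
    [0, -1, 3.5, 0, 245],
  ],
  newtons=30,
)

```text
t: 15.7
ee_pos: [0.5537, -0.0074, 0.0164]
tool_rot: [0.0, 0.84, 0.542, 0.0]
force: [-0.7, 0.4, 0.1]
opening: 0.194
gripper_force: 30.0
```

Call:
carry_out(
  targets=[
    [0, 0, -20, 0, 245],
    [0, 0, -50, 0, 245],
    [0, 0, -60, 0, 245],
    [0, 0, -60, 0, 245],
  ],
)

```text
t: 16.1
ee_pos: [0.5549, -0.0075, 0.0779]
tool_rot: [0.001, 0.84, 0.542, 0.001]
force: [0.7, -0.2, -1.6]
opening: 0.191
gripper_force: 30.0
```

```bash
python3 go.py 0.4676 0.3967 0.08 1.451
```

```text
t 16.1 pos [ 0.5549 -0.0075  0.0779] psi 1.146 ROW [ 332.2 -246.2   -2.5] -0.305 F [ 0.7 -0.2 -1.6] op 18.1
```

The pads stopped at 18 mm, though the bar should be 10 mm thick. I'm looking before going on.

```bash
python3 - <<'E'
from h import *
s=robot.capture("side")
cv2.imwrite("pics/a6.png",cv2.resize(s[110:220,195:305,::-1],(550,550),interpolation=cv2.INTER_CUBIC))
E
```

```text
(no output)
```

View pics/a6.png

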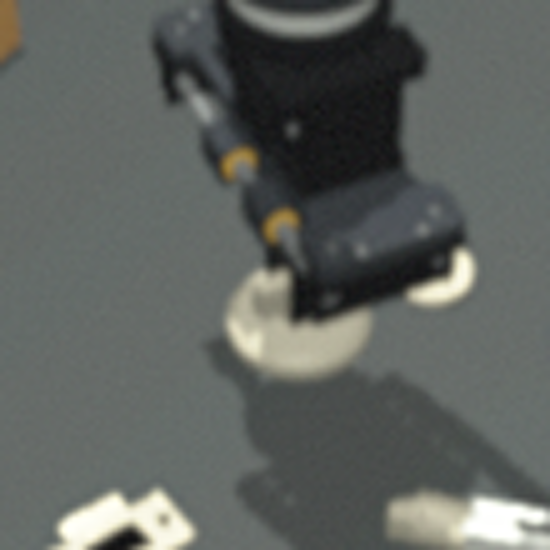

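The thumb-turn is lifted and level. However, the tips at 16.4 mm probably pinched the 18 mm stem below the bar, whose underside is at 17 mm. I'm setting it down and regripping higher.

Call:
carry_out(
  targets=[
    [0, 0, 30, 0, 245],
    [0, 0, 50, 0, 245],
    [0, 0, 58, 0, 245],
    [0, 0, 60, 0, 245],
    [0, 0, 61, 0, 245],
    [0, 0, 61, 0, 190],
    [0, 0, 61, 0, 190],
    [0, 0, 56, 0, 190],
    [0, 0, 56, 0, 190],
    [0, 0, 56, 0, 245],
    [0, 0, 56, 0, 245],
    [0, 0, 56, 0, 245],
  ],
)

```text
t: 17.35
ee_pos: [0.554, -0.0073, 0.0212]
tool_rot: [0.0, 0.84, 0.542, 0.0]
force: [-1.5, 0.4, 4.8]
opening: 0.103
gripper_force: 33.9
```

Call:
carry_out(
  targets=[
    [0, 0, 0, 0, 245],
    [0, 0, 0, 0, 245],
  ],
)

```text
t: 17.55
ee_pos: [0.554, -0.0073, 0.0213]
tool_rot: [0.0, 0.84, 0.542, 0.0]
force: [-1.7, 1.1, 6.2]
opening: 0.104
gripper_force: 34.0
```

Call:
carry_out(
  targets=[
    [0, 0, -20, 0, 245],
    [0, 0, -50, 0, 245],
    [0, 0, -60, 0, 245],
    [0, 0, -60, 0, 245],
  ],
)

```text
t: 17.95
ee_pos: [0.5548, -0.0075, 0.0818]
tool_rot: [0.001, 0.84, 0.542, 0.001]
force: [-0.1, 0.8, -1.9]
opening: 0.103
gripper_force: 32.8
```

```bash
python3 go.py 0.4676 0.3967 0.082 1.451
```

```text
t 17.95 pos [ 0.5548 -0.0075  0.0818] psi 1.146 ROW [ 332.3 -246.1   -0.6] -0.305 F [-0.1  0.8 -1.9] op 9.7
```

Call:
carry_out(
  targets=[
    [332, -246, -1, -0.305, 245],
    [332, -246, -1, -0.305, 245],
    [332, -246, -1, -0.305, 245],
    [332, -246, -1, -0.305, 245],
    [332, -246, -1, -0.305, 245],
    [332, -246, -1, -0.305, 245],
    [332, -246, -1, -0.305, 245],
    [332, -246, -1, -0.305, 245],
    [332, -246, -1, -0.305, 245],
    [332, -246, -1, -0.305, 245],
    [332, -246, -1, -0.305, 245],
    [332, -246, -1, -0.305, 245],
  ],
)

```text
t: 19.15
ee_pos: [0.4664, 0.3948, 0.0803]
tool_rot: [0.0, 0.749, 0.663, -0.001]
force: [-0.5, 0.0, -1.8]
opening: 0.103
gripper_force: 32.3
```

```bash
python3 go.py 0.4676 0.3967 0.0275 1.451
```

```text
t 19.15 pos [0.4664 0.3948 0.0803] psi 1.449 ROW [ 2.1  1.1 52.8] -0.002 F [-0.5  0.  -1.8] op 9.7
```

Call:
carry_out(
  targets=[
    [1, 0, 30, 0, 245],
    [1, 0, 44, 0, 245],
    [1, 0, 51, 0, 245],
    [1, 0, 53, 0, 245],
    [1, 0, 53, 0, 245],
    [1, 0, 53, 0, 245],
  ],
)

```text
t: 19.75
ee_pos: [0.4672, 0.3979, 0.0293]
tool_rot: [0.0, 0.748, 0.663, 0.001]
force: [0.5, -0.5, -1.7]
opening: 0.103
gripper_force: 32.3
```

```bash
python3 go.py 0.4676 0.3967 0.0253 1.451
```

```text
t 19.75 pos [0.4672 0.3979 0.0293] psi 1.451 ROW [-1.1  0.6  4. ] -0.0 F [ 0.5 -0.5 -1.7] op 9.8
```

Call:
carry_out(
  targets=[
    [-1, 0, 2, 0, 245],
    [-1, 0, 3, 0, 245],
    [-1, 0, 3.5, 0, 245],
    [-1, 0, 3.5, 0, 245],
  ],
)

```text
t: 20.15
ee_pos: [0.4665, 0.3967, 0.0253]
tool_rot: [0.0, 0.748, 0.663, 0.0]
force: [-1.0, -0.9, 1.3]
opening: 0.105
gripper_force: 32.5
```

Contact. I'm releasing, rising and going to the box strike.

Call:
carry_out(
  targets=[
    [0, 0, 0.5, 0, 245],
    [0, 0, 0.5, 0, 190],
    [0, 0, 0.5, 0, 190],
    [0, 0, 0, 0, 190],
    [0, 0, -10, 0, 190],
    [0, 0, -40, 0, 190],
    [0, 0, -80, 0, 100],
    [0, 0, -90, 0, 100],
    [0, 0, -90, 0, 100],
  ],
)

```text
t: 21.05
ee_pos: [0.4676, 0.3976, 0.1178]
tool_rot: [0.0, 0.748, 0.663, 0.003]
force: [0.3, -0.4, 0.1]
opening: 0.452
gripper_force: 0.0
```

```bash
python3 go.py 0.439 0.1325 0.11 1.725
```

```text
t 21.05 pos [0.4676 0.3976 0.1178] psi 1.451 ROW [-266.7    3.3    6.8] -0.274 F [ 0.3 -0.4  0.1] op 43.0
```

Call:
carry_out(
  targets=[
    [-267, 3, 5, -0.274, 94],
    [-267, 3, 5, -0.274, 94],
    [-267, 3, 5, -0.274, 94],
    [-267, 3, 5, -0.274, 94],
    [-267, 3, 5, -0.274, 94],
    [-267, 3, 5, -0.274, 94],
    [-267, 3, 5, -0.274, 94],
    [-267, 3, 5, -0.274, 94],
  ],
)

```text
t: 21.85
ee_pos: [0.4365, 0.1311, 0.1085]
tool_rot: [-0.001, 0.651, 0.759, -0.001]
force: [0.2, -0.1, 0.9]
opening: 0.631
gripper_force: 0.0
```

```bash
python3 go.py 0.439 0.1325 0.017 1.725;python3 - <<'E'
from h import *
s=robot.capture("side")
o=np.hstack([cv2.resize(x,(400,400),interpolation=cv2.INTER_CUBIC) for x in(s[235:365,90:220,::-1],s[180:290,200:310,::-1])])
cv2.imwrite("pics/a7.png",o)
E
```

```text
t 21.85 pos [0.4365 0.1311 0.1085] psi 1.724 ROW [ 1.   2.8 91.5] -0.001 F [ 0.2 -0.1  0.9] op 60.0
```

View pics/a7.png

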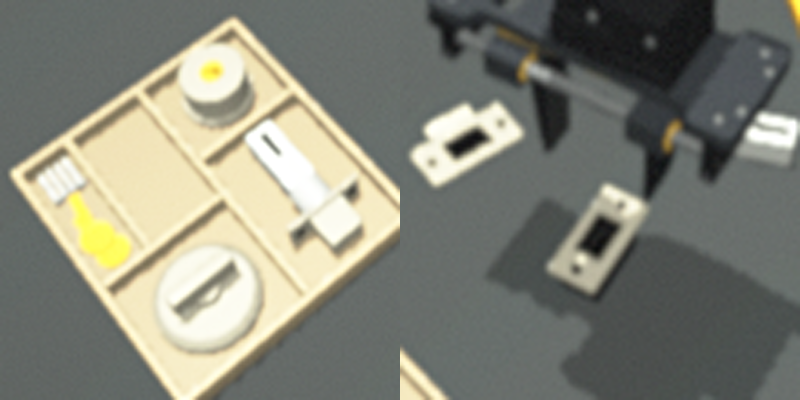

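The thumb-turn lies flat in its bay, bar up. The fingers are above and parallel to the box strike at (598,240). I'm going down to grip the plate edges.

Call:
carry_out(
  targets=[
    [1, 1, 30, 0, 94],
    [1, 1, 60, 0, 94],
    [1, 1, 78, 0, 94],
    [1, 1, 86, 0, 94],
    [1, 1, 88, 0, 94],
    [1, 1, 88, 0, 94],
    [1, 1, 88, 0, 94],
  ],
)

```text
t: 22.6
ee_pos: [0.4392, 0.1327, 0.0229]
tool_rot: [0.001, 0.65, 0.76, 0.001]
force: [-0.8, -1.0, -0.9]
opening: 0.634
gripper_force: 0.0
```

```bash
python3 go.py 0.439 0.1325 0.018 1.725
```

```text
t 22.6 pos [0.4392 0.1327 0.0229] psi 1.725 ROW [-0.2 -0.2  4.9] 0.0 F [-0.8 -1.  -0.9] op 60.2
```

Call:
carry_out(
  targets=[
    [0, 0, 3, 0, 94],
    [0, 0, 3.5, 0, 94],
    [0, 0, 3.5, 0, 190],
    [0, 0, 3.5, 0, 190],
    [0, 0, 3.5, 0, 190],
    [0, 0, 3.5, 0, 190],
    [0, 0, 3.5, 0, 190],
    [0, 0, 3.5, 0, 190],
  ],
  newtons=20,
)

```text
t: 23.4
ee_pos: [0.4382, 0.1322, 0.0183]
tool_rot: [0.0, 0.651, 0.759, 0.0]
force: [-0.2, -0.1, -0.9]
opening: 0.333
gripper_force: 20.0
```

Call:
carry_out(
  targets=[
    [0, 0, -20, 0, 190],
    [0, 0, -50, 0, 190],
    [0, 0, -60, 0, 190],
    [0, 0, -60, 0, 190],
  ],
)

```text
t: 23.8
ee_pos: [0.4395, 0.1325, 0.0799]
tool_rot: [0.001, 0.651, 0.759, 0.002]
force: [0.1, 0.3, -0.5]
opening: 0.333
gripper_force: 20.0
```

```bash
python3 go.py 0.5656 0.3657 0.08 3.0216; python3 - <<'E'
from h import *
s=robot.capture("side")
cv2.imwrite("pics/a8.png",cv2.resize(s[180:290,200:310,::-1],(440,440),interpolation=cv2.INTER_CUBIC))
E
```

```text
t 23.8 pos [0.4395 0.1325 0.0799] psi 1.725 ROW [211.1 160.4   0.5] -1.297 F [ 0.1  0.3 -0.5] op 31.6
```

View pics/a8.png

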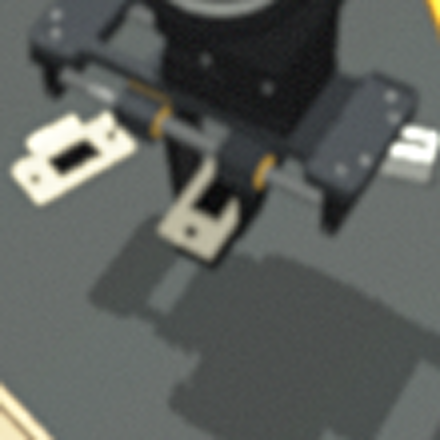

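The strike is held level between the pads, with its plate at (205,215). I'm carrying it to the bay.

Call:
carry_out(
  targets=[
    [211, 160, 0, -1.297, 190],
    [211, 160, 0, -1.297, 190],
    [211, 160, 0, -1.297, 190],
    [211, 160, 0, -1.297, 190],
    [211, 160, 0, -1.297, 190],
    [211, 160, 0, -1.297, 190],
    [211, 160, 0, -1.297, 190],
    [211, 160, 0, -1.297, 190],
    [211, 160, 0, -1.297, 190],
    [211, 160, 0, -1.297, 190],
    [211, 160, 0, -1.297, 190],
    [211, 160, 0, -1.297, 190],
  ],
)

```text
t: 25.05
ee_pos: [0.5634, 0.365, 0.0772]
tool_rot: [-0.001, 0.061, 0.998, -0.0]
force: [-0.6, 0.5, -1.0]
opening: 0.332
gripper_force: 20.0
```

```bash
python3 go.py 0.5656 0.3657 0.0265 3.0216
```

```text
t 25.05 pos [0.5634 0.365  0.0772] psi 3.02 ROW [-2.1  1.  50.7] -0.001 F [-0.6  0.5 -1. ] op 31.5
```

Call:
carry_out(
  targets=[
    [-1, 0, 25, 0, 190],
    [-1, 0, 40, 0, 190],
    [-1, 0, 48, 0, 190],
    [-1, 0, 50, 0, 190],
    [-1, 0, 50, 0, 190],
    [-1, 0, 50, 0, 190],
  ],
)

```text
t: 25.65
ee_pos: [0.5655, 0.3655, 0.0292]
tool_rot: [0.001, 0.06, 0.998, 0.0]
force: [-0.0, -0.1, -1.2]
opening: 0.336
gripper_force: 20.0
```

```bash
python3 go.py 0.5656 0.3657 0.0223 3.0216
```

```text
t 25.65 pos [0.5655 0.3655 0.0292] psi 3.022 ROW [-0.1  0.2  6.9] 0.0 F [-0.  -0.1 -1.2] op 31.9
```

Call:
carry_out(
  targets=[
    [0, 0, 3, 0, 190],
    [0, 0, 5, 0, 190],
    [0, 0, 5.5, 0, 190],
    [0, 0, 6, 0, 190],
    [0, 0, 6, 0, 190],
  ],
)

```text
t: 26.15
ee_pos: [0.565, 0.3652, 0.0224]
tool_rot: [0.0, 0.06, 0.998, 0.0]
force: [-1.0, 0.2, -1.1]
opening: 0.336
gripper_force: 20.0
```

Call:
carry_out(
  targets=[
    [0, 0, 0.5, 0, 190],
    [0, 0, 0.5, 0, 190],
    [0, 0, 0.7, 0, 190],
  ],
)

```text
t: 26.45
ee_pos: [0.565, 0.3653, 0.0223]
tool_rot: [0.0, 0.06, 0.998, 0.0]
force: [-3.1, -1.4, 5.4]
opening: 0.334
gripper_force: 20.0
```

Call:
carry_out(
  targets=[
    [0, 0, -0.5, 0, 137],
    [0, 0, -0.5, 0, 137],
    [0, 0, -0.5, 0, 137],
    [0, 0, -10, 0, 137],
    [0, 0, -40, 0, 137],
    [0, 0, -90, 0, 137],
    [50, 150, -120, 0, 137],
    [50, 150, -120, 0, 137],
    [50, 150, -120, 0, 137],
    [50, 150, -120, 0, 137],
    [50, 150, -120, 0, 137],
  ],
)

```text
t: 27.55
ee_pos: [0.5326, 0.5219, 0.1425]
tool_rot: [0.001, 0.058, 0.998, 0.0]
force: [-0.2, -0.4, 0.4]
opening: 0.468
gripper_force: 0.0
```

```bash
python3 - <<'E'
from h import *
s=robot.capture("side");t=robot.capture("top");print(robot.state()["ee_pos"])
o=np.hstack([cv2.resize(s[150:370,80:300,::-1],(440,440),interpolation=cv2.INTER_CUBIC),cv2.resize(t[140:270,60:160,::-1],(338,440),interpolation=cv2.INTER_CUBIC)])
cv2.imwrite("pics/a9.png",o)
E
```

```text
[0.5332098  0.51906441 0.14107413]
```

View pics/a9.png

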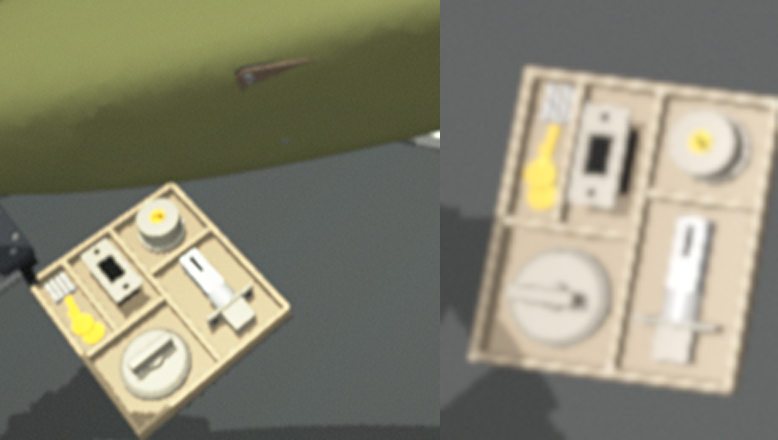

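All four parts sit in their bays: strike at (605,155) in the right-hand view, cylinder (705,145), thumb-turn (560,298) and bolt (685,285). The arm is clear of them, so I'm handing in.

```bash
python3 -c "
from rig import robot
print(robot.finish_job())"
```

```text
the job is handed in; nothing more can be done
None
```

I packed the deadbolt, cylinder, large thumb-turn and box strike into their bays in the order asked, did not touch the look-alikes, and handed the job in at about 28 s; the interface gave no verdict.

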